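# Set the stacked heel lifts on their sandal soles

### The arm

A 6-joint arm with a two-finger parallel gripper is mounted at the origin on the work surface. World frame = base frame: x ahead of the robot, y to its left, z up, the work surface at z = 0. Lengths are in mm, angles in degrees, forces in N, time in s.
With the tool pointing down it reaches from about 275 to 1000 mm from the base axis. Payload 8.4 kg.
Tool frame: the origin (TCP) lies on the front face of the gripper's body, between the roots of the fingers; the fingertips stand 73 mm ahead of it and the grasp point (between the pads) lies 54 mm ahead of it; z points along the fingers, x is the direction in which the jaws open and shut, and the axes are right-handed (so a half turn about z gives the same grasp; the last joint's range is limited). The gripper opens to 85 mm and grips with 20 to 120 N. Pads are 22 mm wide; open, the fingers measure 114 mm over their backs; the gripper's body (76 mm by 85 mm) begins 54 mm behind the grasp point. The pads swing forward as they close: fully open they stand 13 mm farther back than shut.
Start: joints at [75.436, 20.225, 93.587, -0, 66.188, -0.138], TCP at [155.716, 605.294, 303.881] pointing down, gripper open.
Joint ranges: [-150.9, 150.9], [-52.94, 120.26], [3.33, 152.33], [-74.26, 254.26], [0, 154.13], [-172.89, 172.89]. Speed limits (degrees/s): [127.2, 127.2, 159.86, 180, 180, 180].

### API

Orientations are given as a 3x3 rotation matrix whose columns are the frame's x, y, z axes.
In Python, from bench import env gives the robot as it stands.
- The arm moves only by the tool step_arm, never from a script. Its argument "motion" is a list of rows, each a list of 6 numbers: the shift along the tool's x, y, z in units of 1000 mm (1.0 is 1000 mm), then the turn, a rotation vector about the tool's x, y, z in units of pi/4 rad (1.0 is pi/4 rad). A call has 1 to 20 rows; each row is the pose to reach, as a shift and turn from the pose commanded when the call began, along the tool's axes at that moment; what a row does not reach only later rows make up. A row lasts 1/12 s, in which the tool goes at most 41.7 mm and 7.16 degrees, less where a joint would pass 70% of its speed; a pose out of reach is approached as far as the arm can. A call with a number of a shift or a turn outside -1 to 1 is refused whole. A call with a gripper value outside its range is refused whole. "claw" is the closure, from -1 (fully open) to 1 (shut), so that 0 is half open, set as the call begins (left out, the last holds). The fingers move at their own pace and stop on an object; "squeeze" is the grip in N (left out, the last holds). Time passes only in rows, so rows that repeat a pose let the fingers close. It gives the time, the measured TCP pose, the force and the opening at its end, in the units of the state.
- env.read_state(): the state, without advancing time (a new reading comes with each control period).
- env.camera(name): name is "side" or "top"; returns a dict with "pixels" (420x560x3 uint8, red, green, blue), "K" (3x3 intrinsics, pixels), "R" (3x3) and "t" (3): a world point X has camera coordinates R X + t. Camera axes: x right, y down, z forward; pixel columns grow to the right and rows downward; lengths in mm; the calibration is good to about 2 mm. A picture is of the moment at which its call begins. There is no depth.
- env.close_job(): hands the job in, once; it reports no verdict.
The state is a dict: "t": time; "q": joint angles; "dq": joint speeds; "joint_torque": joint torques, N m; "tool_pos": TCP position; "tcp_rot": TCP orientation; "contact_force": force on the tool from outside, world axes, zero at the start; "ft_torque": the same for the moment, N m; "opening": opening from 0.0 (shut) to 1.0 (fully open).
Only numpy, scipy, OpenCV 4.12 (cv2) and the standard library are available. Lean on these libraries where they do the work, as an engineer would, in place of code of your own. Each camera call takes 0.05 s, during which the arm holds its last target. There are 200 camera calls.

### The job

Take the stack of rubber heel lifts apart from the top, one at a time and without tipping any of them over, and lay each flat on the heel seat of its own colour, covering the seat, with its straight edge towards the sole's toe. Leave the glue tin and the hammer where they are.

Things in the scene. Friction and masses are not known exactly. Their poses are not given: they have to be found in the camera images.
- lift_yellow: yellow rubber heel lift, loose D-shaped slab 42 mm long (its x), 37 wide (y), 14 thick (z). Origin: centre of its underside. Straight edge at +x (21 mm ahead of the origin), round end at -x; its two sides (+y, -y) are flat and parallel from the middle to the straight edge. Starts as the top of the stack; each lift up lies some 2 mm further towards its round end.
- lift_blue: blue rubber heel lift, loose D-shaped slab 52 mm long (its x), 46 wide (y), 14 thick (z). Origin: centre of its underside. Straight edge at +x (26 mm ahead of the origin), round end at -x; its two sides (+y, -y) are flat and parallel from the middle to the straight edge. Starts as second from the top; each lift up lies some 2 mm further towards its round end.
- lift_red: red rubber heel lift, loose D-shaped slab 62 mm long (its x), 55 wide (y), 14 thick (z). Origin: centre of its underside. Straight edge at +x (31 mm ahead of the origin), round end at -x; its two sides (+y, -y) are flat and parallel from the middle to the straight edge. Starts as third from the top; each lift up lies some 2 mm further towards its round end.
- lift_green: green rubber heel lift, loose D-shaped slab 72 mm long (its x), 64 wide (y), 14 thick (z). Origin: centre of its underside. Straight edge at +x (36 mm ahead of the origin), round end at -x; its two sides (+y, -y) are flat and parallel from the middle to the straight edge. Starts as the bottom of the stack, on the bench; each lift up lies some 2 mm further towards its round end.
- sole_yellow: black sandal sole, fixed, tread up, 12 mm thick, with a yellow D-shaped heel seat (42 x 37 mm, outline of the yellow lift) flush in its top. Origin: on the bench under the seat's centre; the seat is at z = +12 mm. x points to the toe, 120 mm ahead, which looks away from the robot give or take 9 degrees; the seat's straight edge faces the toe. The heel reaches some 8 mm beyond the seat at back and sides; forefoot 62 mm wide.
- sole_blue: black sandal sole, fixed, tread up, 12 mm thick, with a blue D-shaped heel seat (52 x 46 mm, outline of the blue lift) flush in its top. Origin: on the bench under the seat's centre; the seat is at z = +12 mm. x points to the toe, 140 mm ahead, which looks away from the robot give or take 9 degrees; the seat's straight edge faces the toe. The heel reaches some 8 mm beyond the seat at back and sides; forefoot 70 mm wide.
- sole_red: black sandal sole, fixed, tread up, 12 mm thick, with a red D-shaped heel seat (62 x 55 mm, outline of the red lift) flush in its top. Origin: on the bench under the seat's centre; the seat is at z = +12 mm. x points to the toe, 158 mm ahead, which looks away from the robot give or take 9 degrees; the seat's straight edge faces the toe. The heel reaches some 8 mm beyond the seat at back and sides; forefoot 78 mm wide.
- sole_green: black sandal sole, fixed, tread up, 12 mm thick, with a green D-shaped heel seat (72 x 64 mm, outline of the green lift) flush in its top. Origin: on the bench under the seat's centre; the seat is at z = +12 mm. x points to the toe, 176 mm ahead, which looks away from the robot give or take 9 degrees; the seat's straight edge faces the toe. The heel reaches some 8 mm beyond the seat at back and sides; forefoot 86 mm wide.
- glue_tin: bystander: closed tin with an orange label, 66 mm across, 70 mm tall, standing beyond the soles; origin at the centre of its underside, z up
- hammer: bystander: hammer lying on the bench to the right of the work (seen from the robot), 250 mm long (its x, handle to -x), origin in its middle on the underside; 26 mm high, head 93 mm across
Mind the look-alikes: they are no part of the job. Of the things like the lift_blue, leave any that is orange or pink; of the rest the larger one is meant.

How it is judged:
By the outcome, as a careful person would: the job done as asked, in the order asked, and still so for the second after the job is handed in, with the robot touching nothing.
It also fails if it takes over 123 s, if anything falls off the work surface, if the arm or the gripper's body presses on something with over 40 N, if the wrist force passes 120 N, or if a joint passes its speed limit or range.

## Working session

There is one attempt and no reset: what is moved stays moved. The work goes in short steps, Python scripts to look and compute and a tool call to move; the robot and the scene stay as the last step left them, time stands still between calls to the robot, and variables do not carry over. Pictures are saved under pics/ and viewed, about 12 in all and at most 16, crops included, and the job is handed in when it is done.

Besides the shell and the picture viewer there is one more tool, called after "Request:" as a command line: name --pt "numbers of a row" for each row, then --argument value for the rest. step_arm: Moves the arm, as the interface text tells. Its arguments: {"type":"object","properties":{"motion":{"type":"array","items":{"type":"array","items":{"type":"number","minimum":-1,"maximum":1}}},"claw":{"type":"number"},"squeeze":{"type":"number"}},"required":["motion"]}

```bash
ls; mkdir -p pics; python3 - <<'E'
from bench import env
import cv2,numpy as np
s=env.read_state();print({k:np.round(v,3).tolist() for k,v in s.items()})
for n in("side","top"):
    c=env.camera(n);cv2.imwrite(f"pics/{n}0.png",c["pixels"][:,:,::-1]);print(n,c["K"].tolist(),np.round(c["R"],4).tolist(),c["t"])
    np.savez(f"{n}0.npz",**c)
E
```

```text
pics
{'t': 0.0, 'q': [75.435, 20.263, 93.63, 0.0, 66.189, -0.139], 'dq': [0.061, 0.106, -0.034, 0.082, -0.019, 0.003], 'joint_torque': [0.002, -60.523, -34.208, 0.0, 0.009, -0.0], 'tool_pos': [155.626, 604.918, 303.154], 'tcp_rot': [[0.249, 0.968, -0.0], [0.968, -0.249, -0.001], [-0.001, -0.0, -1.0]], 'contact_force': [-0.2, 0.394, 0.972], 'ft_torque': [0.003, 0.01, -0.005], 'opening': 0.998}
side [[425.95039616531506, 0.0, 283.529292817334], [0.0, 425.95039616531506, 208.02313051596428], [0.0, 0.0, 1.0]] [[0.8805, -0.4736, 0.0209], [-0.3128, -0.6136, -0.725], [0.3562, 0.6318, -0.6884]] [-561.39591765  197.28205628 1092.4626027 ]
top [[518.2796373772807, 0.0, 274.92431414678504], [0.0, 518.2796373772807, 207.60217839150877], [0.0, 0.0, 1.0]] [[-0.0136, -0.9997, -0.0198], [-0.9933, 0.0158, -0.1147], [0.115, 0.0181, -0.9932]] [ -49.18571806  604.39284695 1358.72043993]
```

View pics/top0.png

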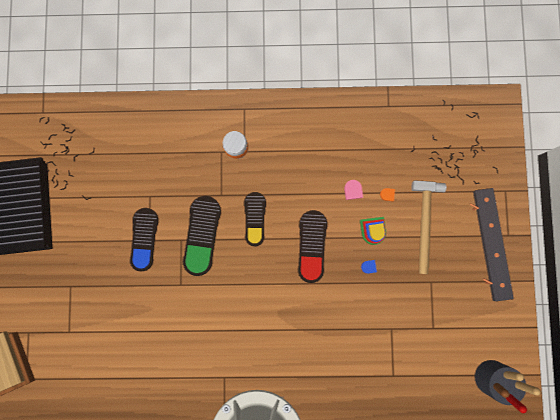

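View pics/side0.png

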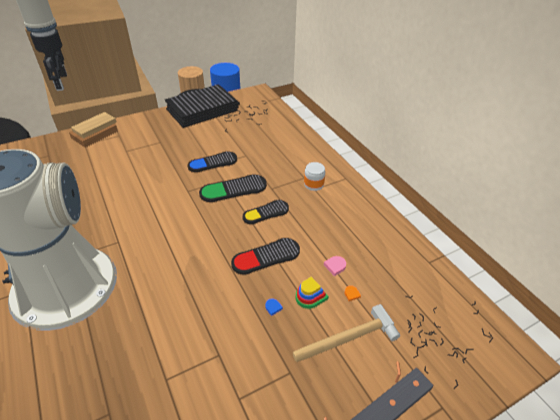

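```bash
cat > h.py <<'E'
import numpy as np,cv2
def cast(c,px,z):
    px=np.atleast_2d(px).astype(float)
    d=np.c_[px,np.ones(len(px))]@np.linalg.inv(c["K"]).T@c["R"]
    o=-c["R"].T@c["t"]
    return o+d*((z-o[2])/d[:,2])[:,None]
def proj(c,X):
    p=(np.atleast_2d(X)@c["R"].T+c["t"])@c["K"].T
    return p[:,:2]/p[:,2:]
HUE={"yellow":[(22,34)],"blue":[(105,122)],"red":[(0,5),(174,180)],"green":[(60,80)]}
def mask(c,col,roi=None,s=120,v=60):
    h=cv2.cvtColor(c["pixels"],cv2.COLOR_RGB2HSV);m=np.zeros(h.shape[:2],np.uint8)
    for a,b in HUE[col]: m|=cv2.inRange(h,(a,s,v),(b,255,255))
    if roi: 
        k=np.zeros_like(m);x,y,X,Y=roi;k[y:Y,x:X]=1;m*=k
    return m
def blobs(m,amin=30):
    n,l,st,ce=cv2.connectedComponentsWithStats(m)
    return [(i,st[i],ce[i],l==i) for i in range(1,n) if st[i][4]>=amin]
def crop(c,x,y,X,Y,f,name): cv2.imwrite(name,cv2.resize(c["pixels"][y:Y,x:X,::-1],None,fx=f,fy=f,interpolation=cv2.INTER_CUBIC))
E
python3 - <<'E'
from h import *
T=dict(np.load("top0.npz"));S=dict(np.load("side0.npz"))
a=cv2.resize(T["pixels"][170:285,335:450,::-1],(400,400),interpolation=cv2.INTER_CUBIC)
b=cv2.resize(S["pixels"][245:325,260:365,::-1],(400,305),interpolation=cv2.INTER_CUBIC)
b=cv2.copyMakeBorder(b,0,95,0,0,0);cv2.imwrite("pics/c1.png",np.hstack([a,b]))
for n,c in(("top",T),("side",S)):
  for col in HUE:
    for i,st,ce,m in blobs(mask(c,col),25): print(n,col,st.tolist(),ce.round(1),cast(c,ce,12).round(0)[0])
E
```

```text
top yellow [369, 223, 16, 17, 201] [376.5 231.1] [ 538. -332.   12.]
top yellow [247, 228, 15, 15, 201] [254.2 234.5] [534.  -0.  12.]
top blue [366, 221, 17, 21, 78] [371.3 230.4] [ 540. -318.   12.]
top blue [132, 249, 19, 20, 312] [140.9 257.6] [475. 308.  12.]
top blue [362, 260, 15, 13, 155] [368.8 266.5] [ 443. -308.   12.]
top red [363, 220, 20, 23, 75] [368.9 229.2] [ 543. -311.   12.]
top red [300, 256, 23, 25, 466] [310.7 267.2] [ 443. -152.   12.]
top red [506, 394, 21, 19, 171] [516.4 403.6] [  85. -677.   12.]
top green [361, 217, 23, 28, 71] [368.6 226.4] [ 551. -311.   12.]
top green [185, 245, 26, 28, 572] [197.3 258.1] [472. 155.  12.]
side yellow [245, 209, 16, 12, 137] [252.3 214.7] [533.   3.  12.]
side yellow [301, 277, 20, 18, 239] [309.4 286. ] [ 551. -300.   12.]
side blue [210, 63, 30, 29, 688] [225.2  75.8] [806. 868.  12.]
side blue [189, 158, 18, 11, 140] [197.7 163.6] [474. 312.  12.]
side blue [299, 285, 24, 14, 98] [309.3 293.7] [ 539. -320.   12.]
side blue [266, 299, 16, 16, 179] [272.8 306. ] [ 441. -309.   12.]
side red [234, 250, 26, 20, 376] [246.1 260.5] [ 443. -149.   12.]
side red [297, 291, 28, 13, 108] [310.6 298.5] [ 535. -333.   12.]
side green [202, 182, 25, 17, 299] [213.7 190.6] [470. 158.  12.]
side green [296, 295, 32, 13, 98] [311.3 302.5] [ 530. -344.   12.]
```

View pics/c1.png

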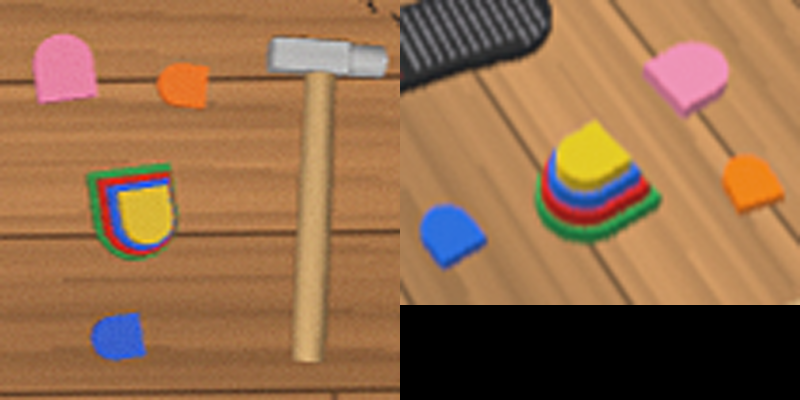

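```bash
cat >> h.py <<'E'
def up(c,roi,f=8):
    x,y,X,Y=roi;return cv2.resize(c["pixels"][y:Y,x:X],None,fx=f,fy=f,interpolation=cv2.INTER_CUBIC)
def rect(c,col,roi,z,s=120,v=60,vmax=255,f=8):
    """largest blob of col in roi, contour cast on plane z -> centre,(len x,len y),yaw,centroid (all mm)"""
    h=cv2.cvtColor(up(c,roi,f),cv2.COLOR_RGB2HSV);m=np.zeros(h.shape[:2],np.uint8)
    for a,b in HUE[col]: m|=cv2.inRange(h,(a,s,v),(b,255,vmax))
    m=cv2.morphologyEx(m,cv2.MORPH_OPEN,np.ones((9,9)))
    ct=max(cv2.findContours(m,cv2.RETR_EXTERNAL,cv2.CHAIN_APPROX_NONE)[0],key=cv2.contourArea)[:,0]
    p=(ct+.5)/f-.5+np.array(roi[:2])
    P=cast(c,p,z)[:,:2].astype(np.float32)
    (cx,cy),(w,h_),a=cv2.minAreaRect(P)
    if a>45: a-=90;w,h_=h_,w
    M=cv2.moments(P.reshape(-1,1,2));
    return np.round([cx,cy,w,h_,a,M["m10"]/M["m00"],M["m01"]/M["m00"]],1)
E
python3 - <<'E'
from h import *
T=dict(np.load("top0.npz"));S=dict(np.load("side0.npz"))
print("cams",[(-c["R"].T@c["t"]).round() for c in(T,S)])
R={"yellow":((238,220,270,250),(238,200,270,228)),"blue":((122,240,160,278),(182,150,215,175)),"red":((292,248,332,286),(226,242,268,278)),"green":((178,238,220,280),(195,175,235,205))}
for col,(a,b) in R.items(): print(col,rect(T,col,a,12),rect(S,col,b,12))
ys=[cv2.cvtColor(c["pixels"],cv2.COLOR_RGB2HSV) for c in(T,S)]
print(ys[0][220:243,376],"\n",ys[1][275:298,309][:, 2])
for v in(60,150,190): print("lift",v,rect(T,"yellow",(360,212,395,250),56,v=v),rect(S,"yellow",(294,270,330,300),56,v=v))
# sole axis: dark pixels + seat
for col,(x,y,X,Y),L in(("yellow",(235,185,275,255),0),("blue",(122,200,168,280),0),("red",(292,203,338,290),0),("green",(176,188,230,283),0)):
    g=cv2.cvtColor(up(T,(x,y,X,Y)),cv2.COLOR_RGB2HSV); m=((g[...,2]<75)*255).astype(np.uint8)
    for a,b in HUE[col]: m|=cv2.inRange(g,(a,120,60),(b,255,255))
    m=cv2.morphologyEx(m,cv2.MORPH_CLOSE,np.ones((31,31)))
    m=cv2.morphologyEx(m,cv2.MORPH_OPEN,np.ones((15,15)))
    ct=max(cv2.findContours(m,0,1)[0],key=cv2.contourArea)[:,0]
    P=cast(T,(ct+.5)/8-.5+np.array((x,y)),12)[:,:2].astype(np.float32);print(col,cv2.minAreaRect(P))
E
```

```text
cams [array([ 443.,  -83., 1418.]), array([ 167., -835.,  907.])]
yellow [ 5.320e+02 -2.000e-01  4.210e+01  3.960e+01 -9.000e-01  5.335e+02
 -2.000e-01] [531.2   3.6  45.9  43.8  -2.  532.8   3.4]
blue [473.4 308.7  53.7  49.   -5.1 475.4 308.4] [472.  312.8  56.7  53.5  -5.9 473.9 312.4]
red [ 441.3 -151.7   64.5   59.    -3.9  443.5 -151.9] [ 440.6 -148.2   65.1   60.7   -3.8  443.  -148.4]
green [469.1 155.3  72.1  65.4  -9.  471.9 154.7] [467.9 159.   74.6  68.2  -9.7 470.3 158.6]
[[  3 218 215]
 [  4 255 222]
 [115 178 225]
 [112 222 231]
 [ 23 169 210]
 [ 24 207 222]
 [ 24 197 218]
 [ 24 192 217]
 [ 24 192 216]
 [ 24 191 215]
 [ 23 191 220]
 [ 24 191 218]
 [ 24 189 218]
 [ 24 194 217]
 [ 23 188 220]
 [ 24 197 214]
 [ 23 193 219]
 [ 23 192 221]
 [ 23 196 224]
 [ 24 214 238]
 [112 122 163]
 [110 226 218]
 [177 212 226]] 
 [199 198 217 229 228 227 227 228 227 227 227 227 227 228 228 229 226 192
 154 156 174 206 163]
lift 60 [ 533.5 -324.5   40.9   38.1    7.9  534.8 -324. ] [ 531.1 -325.5   47.2   43.3    8.3  533.1 -325.6]
lift 150 [ 533.5 -324.5   40.9   38.1    7.9  534.8 -324. ] [ 531.  -324.6   47.2   41.5    8.3  533.  -324.8]
lift 190 [ 533.5 -324.8   40.7   36.4    7.7  534.8 -324.3] [ 531.5 -323.    45.6   38.5    8.3  534.5 -322.8]
yellow ((576.9151000976562, -1.9759101867675781), (58.906124114990234, 146.85891723632812), 89.34015655517578)
blue ((525.8605346679688, 300.4892272949219), (69.77159881591797, 171.0899200439453), 87.33978271484375)
red ((499.770751953125, -157.40713500976562), (74.71087646484375, 195.71568298339844), 87.46318054199219)
green ((534.0318603515625, 142.34402465820312), (85.47584533691406, 219.53025817871094), 82.73257446289062)
```

```bash
cat > go.py <<'E'
import numpy as np,json,sys,os
# commanded pose [x,y,z,angle of tool x in world]; usage: go.py x y z ang  -> prints row, stores target as commanded
f="cmd.json";c=json.load(open(f)) if os.path.exists(f) else [155.716,605.294,303.881,75.574]
for a in sys.argv[1:]:
    t=[(c[i] if v=="." else float(v)) for i,v in enumerate(a.split(","))]
    th=np.radians(c[3]);d=np.array(t[:2])-c[:2]
    X=np.array([np.cos(th),np.sin(th)]);Y=np.array([np.sin(th),-np.cos(th)])
    dz=-((t[3]-c[3]+180)%360-180) if abs(t[3]-c[3])>180 else c[3]-t[3]
    print([round(float(v),4) for v in(d@X/1000,d@Y/1000,(c[2]-t[2])/1000,0,0,dz/45)]," dist %.0f turn %.1f rows>=%d"%(np.linalg.norm(np.array(t[:3])-c[:3]),dz,max(np.linalg.norm(np.array(t[:3])-c[:3])/41.7,abs(dz)/7.16)+1))
    c=t
json.dump(c,open(f,"w"))
E
python3 go.py 300,320,304,31 360,80,230,-13 380,-100,110,-55 .,.,82,-82; cat cmd.json
```

```text
[-0.2404, 0.2108, -0.0001, 0.0, 0.0, 0.9905]  dist 320 turn 44.6 rows>=8
[-0.0722, 0.2366, 0.074, 0.0, 0.0, 0.9778]  dist 258 turn 44.0 rows>=7
[0.06, 0.1709, 0.12, 0.0, 0.0, 0.9333]  dist 217 turn 42.0 rows>=6
[0.0, 0.0, 0.028, 0.0, 0.0, 0.6]  dist 28 turn 27.0 rows>=4
[380.0, -100.0, 82.0, -82.0]
```

Request:
step_arm --pt "-0.2404 0.2108 0 0 0 0.9905" --pt "-0.2404 0.2108 0 0 0 0.9905" --pt "-0.2404 0.2108 0 0 0 0.9905" --pt "-0.2404 0.2108 0 0 0 0.9905" --pt "-0.2404 0.2108 0 0 0 0.9905" --pt "-0.2404 0.2108 0 0 0 0.9905" --pt "-0.2404 0.2108 0 0 0 0.9905" --pt "-0.2404 0.2108 0 0 0 0.9905" --pt "-0.2404 0.2108 0 0 0 0.9905" --pt "-0.2404 0.2108 0 0 0 0.9905" --claw 0.13 --squeeze 40

```text
t: 0.93
tool_pos: [300.4, 318.9, 303.9]
tcp_rot: [[0.859, 0.512, -0.0], [0.512, -0.859, 0.0], [0.0, -0.0, -1.0]]
contact_force: [-0.7, 0.3, -0.8]
opening: 0.434
```

Request:
step_arm --pt "-0.0722 0.2366 0.074 0 0 0.9778" --pt "-0.0722 0.2366 0.074 0 0 0.9778" --pt "-0.0722 0.2366 0.074 0 0 0.9778" --pt "-0.0722 0.2366 0.074 0 0 0.9778" --pt "-0.0722 0.2366 0.074 0 0 0.9778" --pt "-0.0722 0.2366 0.074 0 0 0.9778" --pt "-0.0722 0.2366 0.074 0 0 0.9778" --pt "-0.0722 0.2366 0.074 0 0 0.9778" --pt "-0.0722 0.2366 0.074 0 0 0.9778"

```text
t: 1.68
tool_pos: [360.3, 80.6, 229.9]
tcp_rot: [[0.974, -0.225, -0.0], [-0.225, -0.974, 0.0], [-0.0, -0.0, -1.0]]
contact_force: [0.2, 1.1, -0.1]
opening: 0.44
```

Request:
step_arm --pt "0.06 0.1709 0.12 0 0 0.9333" --pt "0.06 0.1709 0.12 0 0 0.9333" --pt "0.06 0.1709 0.12 0 0 0.9333" --pt "0.06 0.1709 0.12 0 0 0.9333" --pt "0.06 0.1709 0.12 0 0 0.9333" --pt "0.06 0.1709 0.12 0 0 0.9333" --pt "0.06 0.1709 0.12 0 0 0.9333" --pt "0.06 0.1709 0.12 0 0 0.9333" --pt "0.06 0.1709 0.12 0 0 0.9333"

```text
t: 2.43
tool_pos: [380.6, -98.5, 110.5]
tcp_rot: [[0.579, -0.816, 0.001], [-0.816, -0.579, 0.0], [0.0, -0.001, -1.0]]
contact_force: [0.8, -0.0, 0.8]
opening: 0.438
```

Request:
step_arm --pt "0 0 0.028 0 0 0.6" --pt "0 0 0.028 0 0 0.6" --pt "0 0 0.028 0 0 0.6" --pt "0 0 0.028 0 0 0.6" --pt "0 0 0.028 0 0 0.6" --pt "0 0 0.028 0 0 0.6"

```text
t: 2.93
tool_pos: [380.6, -99.0, 82.7]
tcp_rot: [[0.146, -0.989, 0.002], [-0.989, -0.146, -0.0], [0.001, -0.002, -1.0]]
contact_force: [-0.2, -0.1, -0.4]
opening: 0.436
```

Request:
step_arm --pt "0 0 0.005 0 0 0" --pt "0 0 0.007 0 0 0" --pt "0 0 0.008 0 0 0" --pt "0 0 0.008 0 0 0"

```text
t: 3.27
tool_pos: [379.8, -99.9, 73.6]
tcp_rot: [[0.141, -0.99, -0.001], [-0.99, -0.141, 0.0], [-0.0, 0.0, -1.0]]
contact_force: [-0.1, 0.0, 0.2]
opening: 0.438
```

Request:
step_arm --pt "0 0 0.001 0 0 0" --pt "0 0 0.002 0 0 0" --pt "0 0 0.002 0 0 0"

```text
t: 3.52
tool_pos: [379.9, -100.1, 71.7]
tcp_rot: [[0.139, -0.99, -0.0], [-0.99, -0.139, 0.0], [-0.0, 0.0, -1.0]]
contact_force: [0.1, 0.2, -0.3]
opening: 0.436
```

Request:
step_arm --pt "0 0 0.001 0 0 0" --pt "0 0 0.001 0 0 0"

```text
t: 3.68
tool_pos: [379.9, -100.1, 71.4]
tcp_rot: [[0.139, -0.99, -0.0], [-0.99, -0.139, 0.0], [-0.0, 0.0, -1.0]]
contact_force: [-2.6, 0.7, 14.7]
opening: 0.435
```

```bash
echo '[380,-100,71,-82]'>cmd.json; python3 go.py .,.,171,. 541,-323.4,171,. .,.,117,.
```

```text
[0.0, 0.0, -0.1, 0.0, 0.0, 0.0]  dist 100 turn 0.0 rows>=3
[0.2436, -0.1283, 0.0, 0.0, 0.0, 0.0]  dist 275 turn 0.0 rows>=7
[0.0, 0.0, 0.054, 0.0, 0.0, 0.0]  dist 54 turn 0.0 rows>=2
```

Request:
step_arm --pt "0 0 -0.04 0 0 0" --pt "0 0 -0.08 0 0 0" --pt "0 0 -0.1 0 0 0" --pt "0.2436 -0.1283 -0.1 0 0 0" --pt "0.2436 -0.1283 -0.1 0 0 0" --pt "0.2436 -0.1283 -0.1 0 0 0" --pt "0.2436 -0.1283 -0.1 0 0 0" --pt "0.2436 -0.1283 -0.1 0 0 0" --pt "0.2436 -0.1283 -0.1 0 0 0" --pt "0.2436 -0.1283 -0.1 0 0 0" --pt "0.2436 -0.1283 -0.1 0 0 0" --pt "0.2436 -0.1283 -0.1 0 0 0" --pt "0.2436 -0.1283 -0.1 0 0 0" --claw -0.4

```text
t: 4.77
tool_pos: [539.9, -322.7, 170.2]
tcp_rot: [[0.139, -0.99, -0.002], [-0.99, -0.139, 0.001], [-0.001, 0.002, -1.0]]
contact_force: [-0.9, -0.5, -0.8]
opening: 0.701
```

```bash
python3 - <<'E'
from bench import env
from h import *
a=[]
for n,r in(("top",(335,190,415,270)),("side",(265,225,365,325))):
    c=env.camera(n);np.savez(n+"1.npz",**c);a.append(cv2.resize(up(c,r,4)[:,:,::-1],(400,400)))
    print(proj(c,[[541,-323.4,100]]))
cv2.imwrite("pics/c2.png",np.hstack(a));s=env.read_state();print(s["tool_pos"],s["t"])
E
```

```text
[[379.22097104 227.47570891]]
[[313.07870675 272.83364568]]
[ 539.98526484 -322.2742387   170.62644785] 4.8667
```

View pics/c2.png

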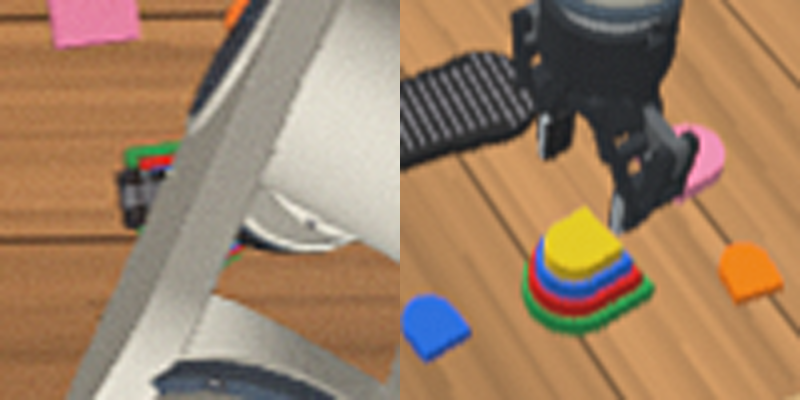

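Request:
step_arm --pt "0 0 0.03 0 0 0" --pt "0 0 0.05 0 0 0" --pt "0 0 0.054 0 0 0" --pt "0 0 0.054 0 0 0"

```text
t: 5.2
tool_pos: [539.7, -322.1, 115.8]
tcp_rot: [[0.14, -0.99, -0.003], [-0.99, -0.14, 0.002], [-0.002, 0.003, -1.0]]
contact_force: [-0.4, -1.3, -0.0]
opening: 0.697
```

Request:
step_arm --pt "0 0 0 0 0 0" --pt "0 0 0 0 0 0" --pt "0 0 0 0 0 0" --pt "0 0 0 0 0 0" --pt "0 0 0 0 0 0" --pt "0 0 0 0 0 0" --claw 0.3 --squeeze 30

```text
t: 5.7
tool_pos: [541.7, -323.8, 118.5]
tcp_rot: [[0.139, -0.99, 0.002], [-0.99, -0.139, -0.001], [0.001, -0.002, -1.0]]
contact_force: [-1.0, 0.9, 6.9]
opening: 0.426
```

Request:
step_arm --pt "0 0 -0.01 0 0 0" --pt "0 0 -0.03 0 0 0" --pt "0 0 -0.06 0 0 0" --pt "0 0 -0.083 0 0 0" --pt "0 0 -0.083 0 0 0"

```text
t: 6.12
tool_pos: [543.0, -324.8, 205.8]
tcp_rot: [[0.139, -0.99, 0.007], [-0.99, -0.139, -0.004], [0.005, -0.006, -1.0]]
contact_force: [1.0, -0.9, -0.5]
opening: 0.422
```

```bash
echo '[541,-323.4,200,-82]'>cmd.json; python3 - <<'E'
from bench import env
from h import *
c=env.camera("side");crop(c,250,195,370,325,5,"pics/c3.png")
print(env.read_state()["tool_pos"])
E
```

```text
[ 542.28567728 -324.3040829   203.56838115]
```

View pics/c3.png

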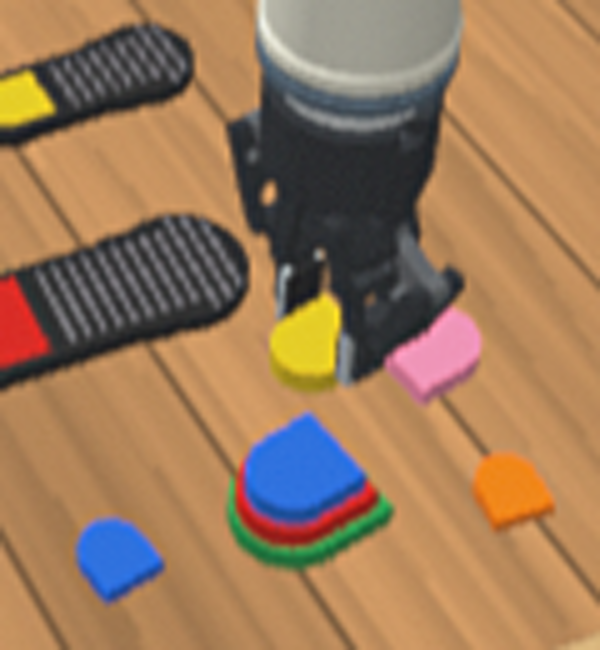

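```bash
python3 go.py 540,1.5,170,-91.5 .,.,94,. .,.,88,.
```

```text
[-0.3219, -0.0442, 0.03, 0.0, 0.0, 0.2111]  dist 326 turn 9.5 rows>=8
[0.0, 0.0, 0.076, 0.0, 0.0, 0.0]  dist 76 turn 0.0 rows>=2
[0.0, 0.0, 0.006, 0.0, 0.0, 0.0]  dist 6 turn 0.0 rows>=1
```

Request:
step_arm --pt "-0.03 -0.004 0 0 0 0.02" --pt "-0.06 -0.008 0.0 0 0 0.05" --pt "-0.1 -0.0137 0.0 0 0 0.07" --pt "-0.14 -0.0192 0.01 0 0 0.09" --pt "-0.18 -0.0247 0.02 0 0 0.12" --pt "-0.22 -0.03 0.03 0 0 0.15" --pt "-0.26 -0.0357 0.03 0 0 0.18" --pt "-0.29 -0.04 0.03 0 0 0.2" --pt "-0.31 -0.0426 0.03 0 0 0.2111" --pt "-0.3219 -0.0442 0.03 0 0 0.2111" --pt "-0.3219 -0.0442 0.06 0 0 0.2111" --pt "-0.3219 -0.0442 0.09 0 0 0.2111" --pt "-0.3219 -0.0442 0.106 0 0 0.2111" --pt "-0.3219 -0.0442 0.106 0 0 0.2111" --pt "-0.3219 -0.0442 0.106 0 0 0.2111" --pt "-0.3219 -0.0442 0.106 0 0 0.2111"

```text
t: 7.5
tool_pos: [540.4, 1.1, 94.6]
tcp_rot: [[-0.027, -1.0, 0.001], [-1.0, 0.027, -0.0], [0.0, -0.001, -1.0]]
contact_force: [0.4, -0.2, -0.1]
opening: 0.425
```

```bash
python3 - <<'E'
from bench import env
from h import *
c=env.camera("side");crop(c,200,150,320,270,5,"pics/c4.png")
print(env.read_state()["tool_pos"],proj(c,[[540-29.5,1.5,33],[540-29.5,1.5,12]]))
E
```

```text
[540.67694362   1.13239304  95.04543819] [[245.46568013 212.35623824]
 [245.75219916 217.42534619]]
```

View pics/c4.png

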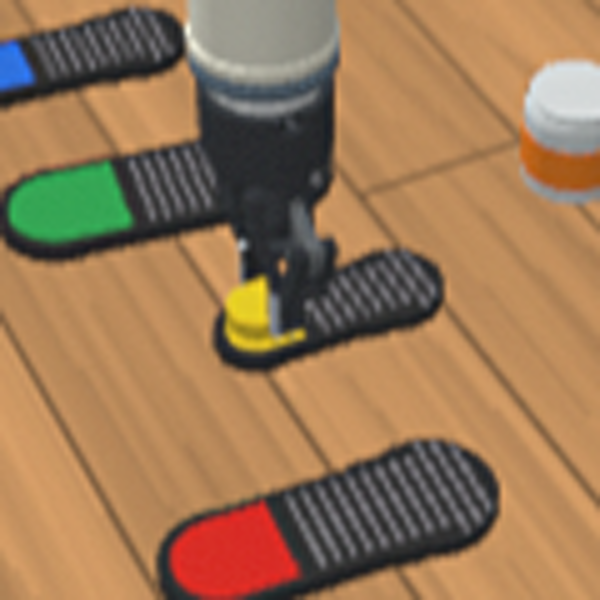

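Request:
step_arm --pt "0 0 0.004 0 0 0" --pt "0 0 0.0065 0 0 0" --pt "0 0 0.0065 0 0 0" --pt "0 0 0.0065 0 0 0"

```text
t: 7.88
tool_pos: [540.7, 1.4, 88.4]
tcp_rot: [[-0.026, -1.0, 0.002], [-1.0, 0.026, -0.0], [0.0, -0.002, -1.0]]
contact_force: [-0.4, -0.2, 7.0]
opening: 0.425
```

Request:
step_arm --pt "0 0 0 0 0 0" --pt "0 0 0 0 0 0" --pt "0 0 0 0 0 0" --pt "0 0 0 0 0 0" --pt "0 0 -0.01 0 0 0" --pt "0 0 -0.04 0 0 0" --pt "0 0 -0.08 0 0 0" --pt "0 0 -0.1125 0 0 0" --pt "0 0 -0.1125 0 0 0" --claw -0.25

```text
t: 8.63
tool_pos: [543.0, 1.5, 206.6]
tcp_rot: [[-0.026, -1.0, 0.009], [-1.0, 0.026, 0.0], [-0.0, -0.009, -1.0]]
contact_force: [0.5, -0.6, 0.5]
opening: 0.627
```

```bash
echo '[540,1.5,200,-91.5]'>cmd.json; python3 go.py 480,-250,200,-82
```

```text
[0.253, 0.0534, 0.0, 0.0, 0.0, -0.2111]  dist 259 turn -9.5 rows>=7
```

```bash
echo '[540,1.5,200,-91.5]'>cmd.json; python3 go.py 390,-150,200,-82
```

```text
[0.1554, 0.146, 0.0, 0.0, 0.0, -0.2111]  dist 213 turn -9.5 rows>=6
```

Request:
step_arm --pt "0.1554 0.146 0 0 0 -0.2111" --pt "0.1554 0.146 0 0 0 -0.2111" --pt "0.1554 0.146 0 0 0 -0.2111" --pt "0.1554 0.146 0 0 0 -0.2111" --pt "0.1554 0.146 0 0 0 -0.2111" --pt "0.1554 0.146 0 0 0 -0.2111" --pt "0.1554 0.146 0 0 0 -0.2111" --pt "0.1554 0.146 0 0 0 -0.2111" --claw -0.6

```text
t: 9.3
tool_pos: [390.2, -150.3, 200.4]
tcp_rot: [[0.137, -0.991, 0.001], [-0.991, -0.137, -0.0], [0.0, -0.001, -1.0]]
contact_force: [1.2, 0.6, 0.8]
opening: 0.801
```

```bash
python3 - <<'E'
from bench import env
from h import *
C={n:env.camera(n) for n in("top","side")}
T,S=C["top"],C["side"]
a=[cv2.resize(up(c,r,5)[:,:,::-1],(400,300)) for c,r in((T,(235,215,275,245)),(S,(230,195,270,225)),(T,(345,205,405,250)),(S,(270,255,350,315)))]
cv2.imwrite("pics/c5.png",np.vstack([np.hstack(a[:2]),np.hstack(a[2:])]))
for v in(150,190): print("yel",rect(T,"yellow",(238,215,270,250),26,v=v),rect(S,"yellow",(238,195,270,228),26,v=v))
for v in(150,180): print("blu",rect(T,"blue",(350,205,400,252),42,v=v,s=150),rect(S,"blue",(290,265,340,310),42,v=v,s=150))
E
```

```text
yel [ 5.324e+02 -3.000e-01  4.280e+01  3.810e+01 -6.000e-01  5.340e+02
 -3.000e-01] [ 5.291e+02 -1.900e+00  4.910e+01  4.870e+01 -6.000e-01  5.307e+02
 -4.000e-01]
yel [ 5.325e+02 -2.000e-01  4.190e+01  3.630e+01 -4.000e-01  5.343e+02
 -1.000e-01] [531.6   3.6  43.2  38.4  -2.7 533.4   3.2]
blu [ 534.6 -323.8   50.7   46.2    7.1  536.4 -323.1] [ 531.8 -323.6   55.6   47.8    6.7  534.8 -323.7]
blu [ 534.6 -324.    50.7   45.7    7.3  536.5 -323.3] [ 532.5 -322.8   54.    46.     7.4  535.7 -322.4]
```

View pics/c5.png

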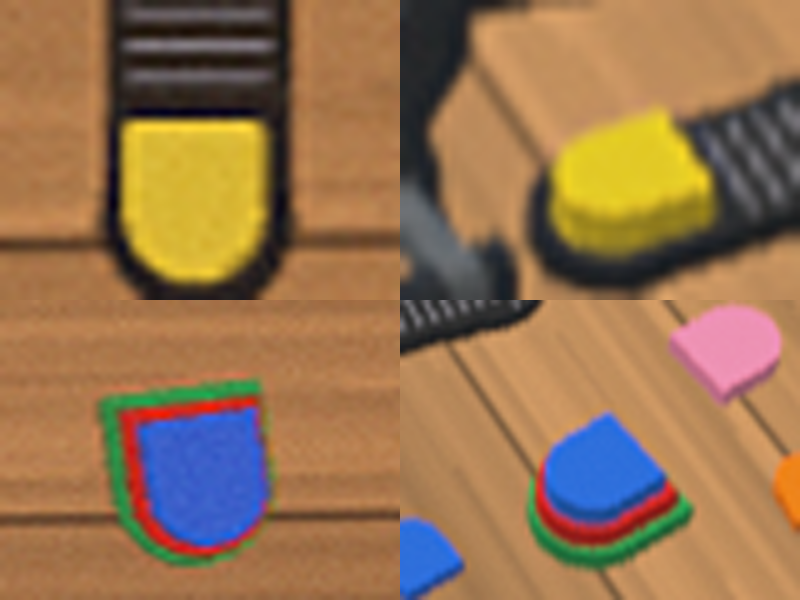

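```bash
python3 go.py 545.7,-322.1,150,-82.5 .,.,102,.
```

```text
[0.1921, -0.1302, 0.05, 0.0, 0.0, 0.0111]  dist 237 turn 0.5 rows>=6
[0.0, 0.0, 0.048, 0.0, 0.0, 0.0]  dist 48 turn 0.0 rows>=2
```

Request:
step_arm --pt "0.1921 -0.1302 0.0 0 0 0.0111" --pt "0.1921 -0.1302 0.0 0 0 0.0111" --pt "0.1921 -0.1302 0.0 0 0 0.0111" --pt "0.1921 -0.1302 0.02 0 0 0.0111" --pt "0.1921 -0.1302 0.05 0 0 0.0111" --pt "0.1921 -0.1302 0.05 0 0 0.0111" --pt "0.1921 -0.1302 0.05 0 0 0.0111" --pt "0.1921 -0.1302 0.05 0 0 0.0111" --pt "0.1921 -0.1302 0.05 0 0 0.0111" --pt "0.1921 -0.1302 0.07 0 0 0.0111" --pt "0.1921 -0.1302 0.09 0 0 0.0111" --pt "0.1921 -0.1302 0.098 0 0 0.0111" --pt "0.1921 -0.1302 0.098 0 0 0.0111" --pt "0.1921 -0.1302 0.098 0 0 0.0111" --pt "0.1921 -0.1302 0.098 0 0 0.0111"

```text
t: 10.65
tool_pos: [546.2, -322.1, 103.4]
tcp_rot: [[0.131, -0.991, 0.002], [-0.991, -0.131, -0.001], [0.001, -0.001, -1.0]]
contact_force: [0.1, 0.5, 0.0]
opening: 0.799
```

Request:
step_arm --pt "0 0 0 0 0 0" --pt "0 0 0 0 0 0" --pt "0 0 0 0 0 0" --pt "0 0 0 0 0 0" --pt "0 0 0 0 0 0" --pt "0 0 0 0 0 0" --pt "0 0 0 0 0 0" --claw 0.1

```text
t: 11.23
tool_pos: [546.1, -322.4, 103.2]
tcp_rot: [[0.13, -0.991, 0.001], [-0.991, -0.13, -0.001], [0.001, -0.001, -1.0]]
contact_force: [-0.8, 1.6, 7.0]
opening: 0.526
```

Request:
step_arm --pt "0 0 -0.01 0 0 0" --pt "0 0 -0.03 0 0 0" --pt "0 0 -0.06 0 0 0" --pt "0 0 -0.09 0 0 0" --pt "0 0 -0.098 0 0 0" --pt "0 0 -0.098 0 0 0"

```text
t: 11.73
tool_pos: [546.9, -323.1, 203.7]
tcp_rot: [[0.13, -0.991, 0.005], [-0.991, -0.13, -0.003], [0.004, -0.005, -1.0]]
contact_force: [-0.3, -0.1, -0.9]
opening: 0.532
```

```bash
echo '[545.7,-322.1,200,-82.5]'>cmd.json; python3 - <<'E'
from bench import env
from h import *
c=env.camera("side");crop(c,250,195,370,325,4,"pics/c6.png")
print(env.read_state()["tool_pos"])
E
python3 go.py 483.7,309.8,180,-95.5 .,.,94,. .,.,87.5,.
```

```text
[ 546.00231029 -322.48076613  201.43198931]
[-0.6346, -0.021, 0.02, 0.0, 0.0, 0.2889]  dist 635 turn 13.0 rows>=16
[0.0, 0.0, 0.086, 0.0, 0.0, 0.0]  dist 86 turn 0.0 rows>=3
[0.0, 0.0, 0.0065, 0.0, 0.0, 0.0]  dist 6 turn 0.0 rows>=1
```

View pics/c6.png

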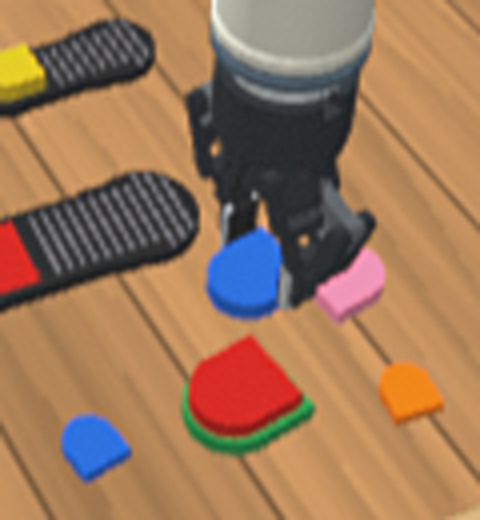

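```bash
echo '[545.7,-322.1,200,-82.5]'>cmd.json; python3 go.py 484.6,309.6,180,-95.5 .,.,93,. .,.,86.5,.
```

```text
[-0.6343, -0.0219, 0.02, 0.0, 0.0, 0.2889]  dist 635 turn 13.0 rows>=16
[0.0, 0.0, 0.087, 0.0, 0.0, 0.0]  dist 87 turn 0.0 rows>=3
[0.0, 0.0, 0.0065, 0.0, 0.0, 0.0]  dist 6 turn 0.0 rows>=1
```

Request:
step_arm --pt "-0.02 -0.0007 0.02 0 0 0.02" --pt "-0.05 -0.0017 0.02 0 0 0.03" --pt "-0.09 -0.0031 0.02 0 0 0.05" --pt "-0.13 -0.0045 0.02 0 0 0.07" --pt "-0.17 -0.0059 0.02 0 0 0.09" --pt "-0.21 -0.0073 0.02 0 0 0.11" --pt "-0.25 -0.0086 0.02 0 0 0.13" --pt "-0.29 -0.01 0.02 0 0 0.15" --pt "-0.33 -0.0114 0.02 0 0 0.17" --pt "-0.37 -0.0128 0.02 0 0 0.19" --pt "-0.41 -0.0142 0.02 0 0 0.21" --pt "-0.45 -0.0155 0.02 0 0 0.23" --pt "-0.49 -0.0169 0.02 0 0 0.25" --pt "-0.53 -0.0183 0.02 0 0 0.27" --pt "-0.57 -0.0197 0.02 0 0 0.2889" --pt "-0.6 -0.0207 0.02 0 0 0.2889" --pt "-0.62 -0.0214 0.02 0 0 0.2889" --pt "-0.6343 -0.0219 0.02 0 0 0.2889" --pt "-0.6343 -0.0219 0.02 0 0 0.2889" --pt "-0.6343 -0.0219 0.02 0 0 0.2889"

```text
t: 13.45
tool_pos: [483.8, 309.2, 178.8]
tcp_rot: [[-0.095, -0.996, -0.002], [-0.996, 0.095, -0.001], [0.002, 0.002, -1.0]]
contact_force: [0.7, -0.2, -0.5]
opening: 0.531
```

Request:
step_arm --pt "0 0 0.02 0 0 0" --pt "0 0 0.055 0 0 0" --pt "0 0 0.08 0 0 0" --pt "0 0 0.087 0 0 0" --pt "0 0 0.087 0 0 0" --pt "0 0 0.087 0 0 0" --pt "0 0 0.09 0 0 0" --pt "0 0 0.0925 0 0 0" --pt "0 0 0.0935 0 0 0" --pt "0 0 0.0935 0 0 0" --pt "0 0 0.0935 0 0 0"

```text
t: 14.37
tool_pos: [485.0, 309.8, 87.3]
tcp_rot: [[-0.096, -0.995, 0.001], [-0.995, 0.096, 0.001], [-0.001, -0.001, -1.0]]
contact_force: [0.5, -1.0, 4.8]
opening: 0.527
```

Touching down (4.8 N). Release, rise, return.

Request:
step_arm --pt "0 0 0 0 0 0" --pt "0 0 0 0 0 0" --pt "0 0 0 0 0 0" --pt "0 0 0 0 0 0" --pt "0 0 -0.01 0 0 0" --pt "0 0 -0.04 0 0 0" --pt "0 0 -0.08 0 0 0" --pt "0 0 -0.1135 0 0 0" --pt "0 0 -0.1135 0 0 0" --claw -0.45

```text
t: 15.12
tool_pos: [487.2, 311.4, 207.1]
tcp_rot: [[-0.096, -0.995, 0.008], [-0.995, 0.096, 0.005], [-0.006, -0.008, -1.0]]
contact_force: [1.0, 0.6, 0.2]
opening: 0.724
```

```bash
echo '[484.6,309.6,200,-95.5]'>cmd.json; python3 go.py 390,-100,200,-82.5
```

```text
[0.4168, 0.0549, 0.0, 0.0, 0.0, -0.2889]  dist 420 turn -13.0 rows>=11
```

Request:
step_arm --pt "0.4168 0.0549 0 0 0 -0.2889" --pt "0.4168 0.0549 0 0 0 -0.2889" --pt "0.4168 0.0549 0 0 0 -0.2889" --pt "0.4168 0.0549 0 0 0 -0.2889" --pt "0.4168 0.0549 0 0 0 -0.2889" --pt "0.4168 0.0549 0 0 0 -0.2889" --pt "0.4168 0.0549 0 0 0 -0.2889" --pt "0.4168 0.0549 0 0 0 -0.2889" --pt "0.4168 0.0549 0 0 0 -0.2889" --pt "0.4168 0.0549 0 0 0 -0.2889" --pt "0.4168 0.0549 0 0 0 -0.2889" --pt "0.4168 0.0549 0 0 0 -0.2889" --pt "0.4168 0.0549 0 0 0 -0.2889" --claw -0.8

```text
t: 16.2
tool_pos: [389.9, -100.1, 200.3]
tcp_rot: [[0.129, -0.992, 0.001], [-0.992, -0.129, 0.0], [-0.0, -0.001, -1.0]]
contact_force: [0.4, 0.2, 0.3]
opening: 0.899
```

```bash
python3 - <<'E'
from bench import env
from h import *
T,S=[env.camera(n) for n in("top","side")]
a=[cv2.resize(up(c,r,5)[:,:,::-1],(400,300)) for c,r in((T,(115,240,165,278)),(S,(178,143,218,173)),(T,(345,205,405,250)),(S,(270,255,350,315)))]
cv2.imwrite("pics/c7.png",np.vstack([np.hstack(a[:2]),np.hstack(a[2:])]))
for v in(150,190): print("blu",rect(T,"blue",(122,240,160,278),26,v=v),rect(S,"blue",(178,143,218,173),26,v=v))
for v in(150,190): print("red",rect(T,"red",(350,205,400,252),28,v=v,s=150),rect(S,"red",(290,265,340,310),28,v=v,s=150))
E
```

```text
Traceback (most recent call last):
  File "h.py", line 28, in rect
    ct=max(cv2.findContours(m,cv2.RETR_EXTERNAL,cv2.CHAIN_APPROX_NONE)[0],key=cv2.contourArea)[:,0]
       ~~~^^^^^^^^^^^^^^^^^^^^^^^^^^^^^^^^^^^^^^^^^^^^^^^^^^^^^^^^^^^^^^^^^^^^^^^^^^^^^^^^^^^^
ValueError: max() iterable argument is empty
```

View pics/c7.png

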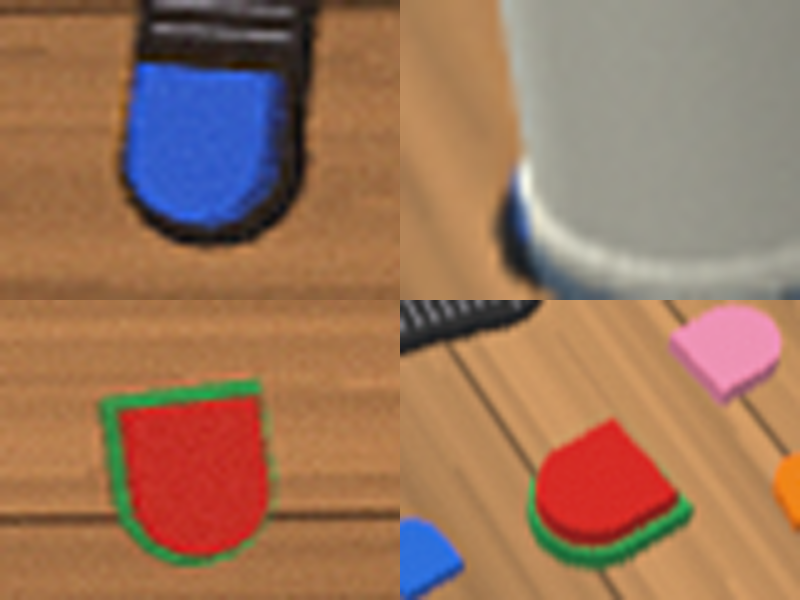

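```bash
python3 - <<'E'
from bench import env
from h import *
T,S=[env.camera(n) for n in("top","side")]
for v in(150,210): print("blu",rect(T,"blue",(122,240,160,278),26,v=v))
for v in(150,200): print("red",rect(T,"red",(350,205,400,252),28,v=v,s=150),rect(S,"red",(290,265,340,310),28,v=v,s=150))
E
```

```text
blu [474.4 308.9  51.7  47.2  -5.6 476.2 308.6]
blu [498.4 324.9   5.1   4.4   1.  498.5 325.1]
red [ 536.2 -322.9   60.5   54.8    5.4  538.4 -322.6] [ 533.6 -322.1   66.1   56.9    4.3  537.  -322.3]
red [ 560.9 -304.3    7.2   18.5   14.4  561.  -304. ] [ 536.  -321.1   61.    54.4    6.   538.3 -320.6]
```

```bash
python3 go.py 550.9,-320.4,150,-84 .,.,86,. .,.,180,. 455.2,-151,180,-93.9 .,.,84.5,.
```

```text
[0.2395, -0.1308, 0.05, 0.0, 0.0, 0.0333]  dist 277 turn 1.5 rows>=7
[0.0, 0.0, 0.064, 0.0, 0.0, 0.0]  dist 64 turn 0.0 rows>=2
[0.0, 0.0, -0.094, 0.0, 0.0, 0.0]  dist 94 turn 0.0 rows>=3
[-0.1785, 0.0775, 0.0, 0.0, 0.0, 0.22]  dist 195 turn 9.9 rows>=5
[0.0, 0.0, 0.0955, 0.0, 0.0, 0.0]  dist 96 turn 0.0 rows>=3
```

Request:
step_arm --pt "0.2395 -0.1308 0 0 0 0.0333" --pt "0.2395 -0.1308 0 0 0 0.0333" --pt "0.2395 -0.1308 0 0 0 0.0333" --pt "0.2395 -0.1308 0 0 0 0.0333" --pt "0.2395 -0.1308 0.02 0 0 0.0333" --pt "0.2395 -0.1308 0.05 0 0 0.0333" --pt "0.2395 -0.1308 0.05 0 0 0.0333" --pt "0.2395 -0.1308 0.05 0 0 0.0333" --pt "0.2395 -0.1308 0.05 0 0 0.0333" --pt "0.2395 -0.1308 0.05 0 0 0.0333" --pt "0.2395 -0.1308 0.08 0 0 0.0333" --pt "0.2395 -0.1308 0.105 0 0 0.0333" --pt "0.2395 -0.1308 0.114 0 0 0.0333" --pt "0.2395 -0.1308 0.114 0 0 0.0333" --pt "0.2395 -0.1308 0.114 0 0 0.0333" --pt "0.2395 -0.1308 0.114 0 0 0.0333"

```text
t: 17.73
tool_pos: [551.7, -320.4, 87.7]
tcp_rot: [[0.105, -0.994, 0.002], [-0.994, -0.105, -0.001], [0.001, -0.002, -1.0]]
contact_force: [-0.1, 0.6, -0.2]
opening: 0.897
```

Request:
step_arm --pt "0 0 0 0 0 0" --pt "0 0 0 0 0 0" --pt "0 0 0 0 0 0" --pt "0 0 0 0 0 0" --pt "0 0 0 0 0 0" --pt "0 0 0 0 0 0" --pt "0 0 0 0 0 0" --claw -0.1

```text
t: 18.32
tool_pos: [551.5, -320.7, 87.5]
tcp_rot: [[0.104, -0.995, 0.002], [-0.995, -0.104, -0.001], [0.001, -0.002, -1.0]]
contact_force: [-1.8, 1.2, 7.7]
opening: 0.638
```

Request:
step_arm --pt "0 0 -0.01 0 0 0" --pt "0 0 -0.03 0 0 0" --pt "0 0 -0.06 0 0 0" --pt "0 0 -0.09 0 0 0" --pt "0 0 -0.094 0 0 0" --pt "0 0 -0.094 0 0 0"

```text
t: 18.82
tool_pos: [552.1, -321.2, 183.2]
tcp_rot: [[0.105, -0.995, 0.005], [-0.995, -0.105, -0.003], [0.003, -0.004, -1.0]]
contact_force: [0.0, 0.7, -1.0]
opening: 0.632
```

```bash
python3 - <<'E'
from bench import env
from h import *
c=env.camera("side");crop(c,250,195,370,325,4,"pics/c8.png")
E
```

```text
(no output)
```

View pics/c8.png

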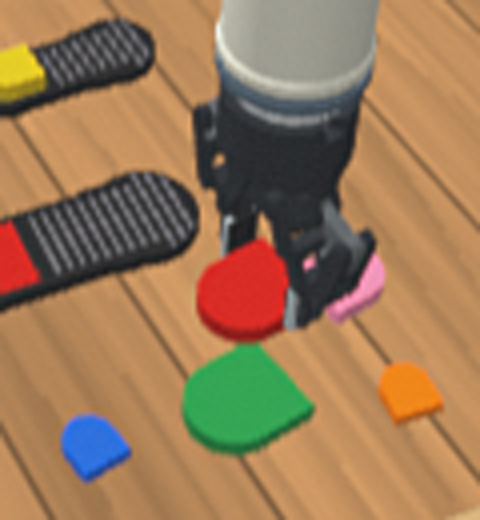

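Request:
step_arm --pt "-0.03 0.013 0 0 0 0.04" --pt "-0.07 0.0304 0 0 0 0.09" --pt "-0.11 0.0478 0 0 0 0.14" --pt "-0.15 0.0651 0 0 0 0.19" --pt "-0.1785 0.0775 0 0 0 0.22" --pt "-0.1785 0.0775 0 0 0 0.22" --pt "-0.1785 0.0775 0.02 0 0 0.22" --pt "-0.1785 0.0775 0.055 0 0 0.22" --pt "-0.1785 0.0775 0.08 0 0 0.22" --pt "-0.1785 0.0775 0.088 0 0 0.22" --pt "-0.1785 0.0775 0.088 0 0 0.22" --pt "-0.1785 0.0775 0.088 0 0 0.22" --pt "-0.1785 0.0775 0.092 0 0 0.22" --pt "-0.1785 0.0775 0.094 0 0 0.22" --pt "-0.1785 0.0775 0.0955 0 0 0.22" --pt "-0.1785 0.0775 0.0955 0 0 0.22" --pt "-0.1785 0.0775 0.0955 0 0 0.22"

```text
t: 20.28
tool_pos: [455.7, -151.2, 85.5]
tcp_rot: [[-0.068, -0.998, 0.002], [-0.998, 0.068, -0.001], [0.0, -0.002, -1.0]]
contact_force: [-1.4, 0.4, 7.1]
opening: 0.637
```

Request:
step_arm --pt "0 0 0 0 0 0" --pt "0 0 0 0 0 0" --pt "0 0 0 0 0 0" --pt "0 0 0 0 0 0" --pt "0 0 -0.01 0 0 0" --pt "0 0 -0.04 0 0 0" --pt "0 0 -0.08 0 0 0" --pt "0 0 -0.1155 0 0 0" --pt "0 0 -0.1155 0 0 0" --claw -0.65

```text
t: 21.03
tool_pos: [458.0, -152.0, 206.5]
tcp_rot: [[-0.068, -0.998, 0.009], [-0.998, 0.068, -0.003], [0.002, -0.009, -1.0]]
contact_force: [1.8, -0.7, 0.3]
opening: 0.822
```

```bash
echo '[455.2,-151,200,-93.9]'>cmd.json; python3 go.py 380,60,200,-84
```

```text
[-0.2054, 0.0894, 0.0, 0.0, 0.0, -0.22]  dist 224 turn -9.9 rows>=6
```

Request:
step_arm --pt "-0.2054 0.0894 0 0 0 -0.22" --pt "-0.2054 0.0894 0 0 0 -0.22" --pt "-0.2054 0.0894 0 0 0 -0.22" --pt "-0.2054 0.0894 0 0 0 -0.22" --pt "-0.2054 0.0894 0 0 0 -0.22" --pt "-0.2054 0.0894 0 0 0 -0.22" --pt "-0.2054 0.0894 0 0 0 -0.22" --pt "-0.2054 0.0894 0 0 0 -0.22" --pt "-0.2054 0.0894 0 0 0 -0.22" --claw -1

```text
t: 21.78
tool_pos: [380.2, 59.7, 200.2]
tcp_rot: [[0.105, -0.994, 0.001], [-0.994, -0.105, -0.0], [0.0, -0.001, -1.0]]
contact_force: [-1.1, 0.1, 0.0]
opening: 1.0
```

```bash
python3 - <<'E'
from bench import env
from h import *
T,S=[env.camera(n) for n in("top","side")]
a=[cv2.resize(up(c,r,5)[:,:,::-1],(400,300)) for c,r in((T,(285,245,335,283)),(S,(222,238,274,277)),(T,(345,205,405,250)),(S,(270,255,350,315)))]
cv2.imwrite("pics/c9.png",np.vstack([np.hstack(a[:2]),np.hstack(a[2:])]))
h=cv2.cvtColor(S["pixels"],cv2.COLOR_RGB2HSV);print("side green column V",h[280:312,311,2])
for v in(100,150,190):
  for n,col,a,b,z in(("red","red",(285,240,340,290),(222,232,274,280),26),("grn","green",(350,205,400,252),(280,265,345,315),14)):
    try: print(v,n,rect(T,col,a,z,v=v).tolist(),rect(S,col,b,z,v=v).tolist())
    except ValueError: pass
E
```

```text
side green column V [160 166 165 165 166 165 166 165 165 165 166 165 166 166 164 165 166 165
 164 167 165 164 166 167 167 144 106 105 121 162 147 129]
100 red [440.9, -151.7, 63.3, 57.6, -3.9, 443.2, -151.7] [438.2, -154.0, 67.3, 65.8, -4.3, 440.4, -154.7]
100 grn [538.4, -322.7, 70.4, 62.9, 6.3, 540.9, -322.4] [535.6, -323.7, 75.4, 66.8, 6.6, 538.8, -323.6]
150 red [440.9, -151.4, 61.3, 54.9, -3.8, 443.1, -151.6] [438.8, -150.0, 64.4, 58.2, -4.9, 441.3, -150.5]
190 red [441.0, -151.6, 59.5, 52.6, -2.6, 442.9, -151.5] [439.3, -148.5, 62.2, 55.1, -4.8, 441.8, -149.0]
```

View pics/c9.png

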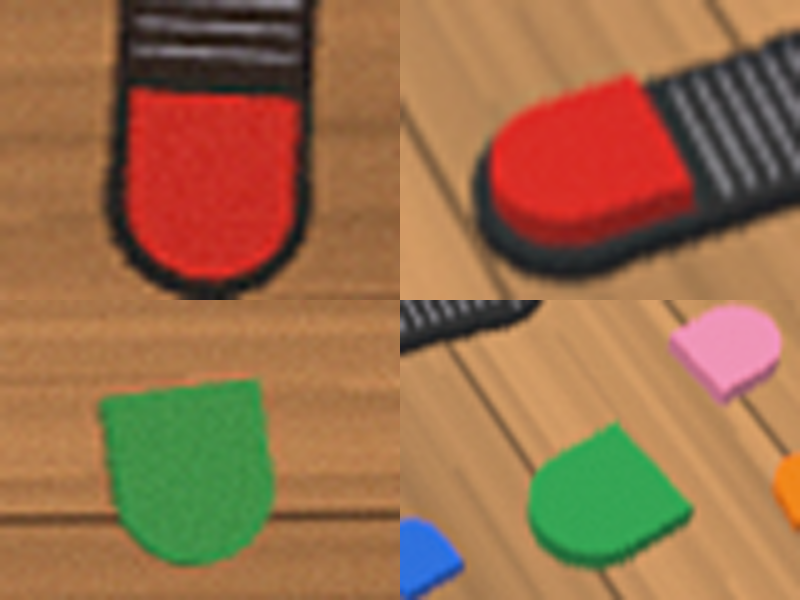

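```bash
python3 go.py 553.9,-320.4,150,-83.6 .,.,70,. .,.,180,. 484.3,154.5,180,-99.3 .,.,82.5,.; python3 - <<'E'
from bench import env
from h import *
S=env.camera("side")
for v in(130,140,150): print(v,rect(S,"green",(280,265,345,315),14,v=v).tolist())
E
```

```text
[0.3965, -0.1332, 0.05, 0.0, 0.0, -0.0089]  dist 421 turn -0.4 rows>=11
[0.0, 0.0, 0.08, 0.0, 0.0, 0.0]  dist 80 turn 0.0 rows>=2
[0.0, 0.0, -0.11, 0.0, 0.0, 0.0]  dist 110 turn 0.0 rows>=3
[-0.4797, 0.0162, 0.0, 0.0, 0.0, 0.3489]  dist 480 turn 15.7 rows>=12
[0.0, 0.0, 0.0975, 0.0, 0.0, 0.0]  dist 98 turn 0.0 rows>=3
130 [536.8, -322.1, 72.5, 63.8, 6.6, 540.0, -321.6]
140 [537.4, -321.7, 71.2, 63.2, 6.6, 540.3, -321.2]
150 [537.8, -321.3, 70.4, 62.6, 6.6, 540.5, -320.8]
```

Request:
step_arm --pt "0.3965 -0.1332 0 0 0 -0.0089" --pt "0.3965 -0.1332 0 0 0 -0.0089" --pt "0.3965 -0.1332 0 0 0 -0.0089" --pt "0.3965 -0.1332 0 0 0 -0.0089" --pt "0.3965 -0.1332 0 0 0 -0.0089" --pt "0.3965 -0.1332 0 0 0 -0.0089" --pt "0.3965 -0.1332 0 0 0 -0.0089" --pt "0.3965 -0.1332 0 0 0 -0.0089" --pt "0.3965 -0.1332 0.02 0 0 -0.0089" --pt "0.3965 -0.1332 0.05 0 0 -0.0089" --pt "0.3965 -0.1332 0.05 0 0 -0.0089" --pt "0.3965 -0.1332 0.05 0 0 -0.0089" --pt "0.3965 -0.1332 0.05 0 0 -0.0089" --pt "0.3965 -0.1332 0.05 0 0 -0.0089"

```text
t: 23.1
tool_pos: [553.1, -320.4, 150.1]
tcp_rot: [[0.111, -0.994, -0.001], [-0.994, -0.111, 0.001], [-0.001, 0.001, -1.0]]
contact_force: [0.5, 0.5, 0.9]
opening: 0.997
```

Request:
step_arm --pt "0 0 0.02 0 0 0" --pt "0 0 0.05 0 0 0" --pt "0 0 0.074 0 0 0" --pt "0 0 0.08 0 0 0" --pt "0 0 0.08 0 0 0" --pt "0 0 0.08 0 0 0"

```text
t: 23.6
tool_pos: [554.2, -320.1, 71.3]
tcp_rot: [[0.112, -0.994, 0.001], [-0.994, -0.112, -0.0], [0.001, -0.001, -1.0]]
contact_force: [-0.2, -0.1, 0.5]
opening: 0.998
```

Request:
step_arm --pt "0 0 0 0 0 0" --pt "0 0 0 0 0 0" --pt "0 0 0 0 0 0" --pt "0 0 0 0 0 0" --pt "0 0 0 0 0 0" --pt "0 0 0 0 0 0" --pt "0 0 0 0 0 0" --claw -0.3

```text
t: 24.18
tool_pos: [554.7, -320.8, 72.0]
tcp_rot: [[0.111, -0.994, 0.002], [-0.994, -0.111, -0.001], [0.001, -0.002, -1.0]]
contact_force: [-0.4, 2.5, 6.8]
opening: 0.739
```

Request:
step_arm --pt "0 0 -0.01 0 0 0" --pt "0 0 -0.03 0 0 0" --pt "0 0 -0.06 0 0 0" --pt "0 0 -0.09 0 0 0" --pt "0 0 -0.11 0 0 0" --pt "0 0 -0.11 0 0 0"

```text
t: 24.68
tool_pos: [556.0, -321.7, 186.1]
tcp_rot: [[0.112, -0.994, 0.007], [-0.994, -0.112, -0.004], [0.005, -0.007, -1.0]]
contact_force: [0.6, 0.0, -0.2]
opening: 0.739
```

```bash
python3 - <<'E'
from bench import env
from h import *
c=env.camera("side");crop(c,250,195,370,325,4,"pics/c10.png")
E
```

```text
(no output)
```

View pics/c10.png

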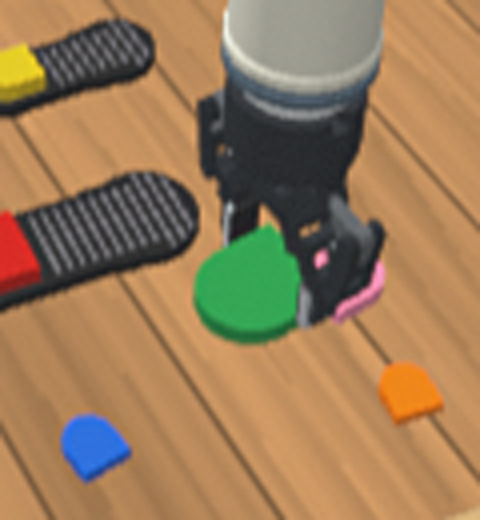

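Request:
step_arm --pt "-0.03 0.001 0 0 0 0.02" --pt "-0.07 0.0024 0 0 0 0.05" --pt "-0.11 0.0037 0 0 0 0.08" --pt "-0.15 0.0051 0 0 0 0.11" --pt "-0.19 0.0064 0 0 0 0.14" --pt "-0.23 0.0078 0 0 0 0.17" --pt "-0.27 0.0091 0 0 0 0.2" --pt "-0.31 0.0105 0 0 0 0.23" --pt "-0.35 0.0118 0 0 0 0.26" --pt "-0.39 0.0132 0 0 0 0.29" --pt "-0.43 0.0145 0 0 0 0.32" --pt "-0.46 0.0155 0 0 0 0.3489" --pt "-0.4797 0.0162 0 0 0 0.3489" --pt "-0.4797 0.0162 0 0 0 0.3489" --pt "-0.4797 0.0162 0 0 0 0.3489"

```text
t: 25.98
tool_pos: [483.4, 155.2, 179.4]
tcp_rot: [[-0.159, -0.987, -0.001], [-0.987, 0.159, -0.001], [0.001, 0.001, -1.0]]
contact_force: [-0.6, 0.1, -0.0]
opening: 0.732
```

Request:
step_arm --pt "0 0 0.02 0 0 0" --pt "0 0 0.055 0 0 0" --pt "0 0 0.08 0 0 0" --pt "0 0 0.09 0 0 0" --pt "0 0 0.09 0 0 0" --pt "0 0 0.09 0 0 0" --pt "0 0 0.094 0 0 0" --pt "0 0 0.0965 0 0 0" --pt "0 0 0.0975 0 0 0" --pt "0 0 0.0975 0 0 0" --pt "0 0 0.0975 0 0 0"

```text
t: 26.9
tool_pos: [485.1, 154.6, 84.0]
tcp_rot: [[-0.161, -0.987, 0.002], [-0.987, 0.161, 0.0], [-0.001, -0.002, -1.0]]
contact_force: [-1.7, -3.0, 9.6]
opening: 0.74
```

Contact. Release, rise, back away to a clear spot.

Request:
step_arm --pt "0 0 0 0 0 0" --pt "0 0 0 0 0 0" --pt "0 0 0 0 0 0" --pt "0 0 0 0 0 0" --pt "0 0 0 0 0 0" --pt "0 0 -0.01 0 0 0" --pt "0 0 -0.04 0 0 0" --pt "0 0 -0.08 0 0 0" --pt "0 0 -0.12 0 0 0" --pt "0 0 -0.15 0 0 0" --pt "0 0 -0.15 0 0 0" --claw -0.9

```text
t: 27.82
tool_pos: [486.9, 155.4, 239.1]
tcp_rot: [[-0.162, -0.987, 0.009], [-0.987, 0.162, 0.003], [-0.004, -0.009, -1.0]]
contact_force: [1.4, -0.1, 0.6]
opening: 0.95
```

```bash
echo '[484.3,154.5,232.5,-99.3]'>cmd.json; python3 go.py 160,500,250,-60
```

```text
[-0.2886, 0.3759, -0.0175, 0.0, 0.0, -0.8733]  dist 474 turn -39.3 rows>=12
```

Request:
step_arm --pt "-0.2886 0.3759 -0.0175 0 0 -0.8733" --pt "-0.2886 0.3759 -0.0175 0 0 -0.8733" --pt "-0.2886 0.3759 -0.0175 0 0 -0.8733" --pt "-0.2886 0.3759 -0.0175 0 0 -0.8733" --pt "-0.2886 0.3759 -0.0175 0 0 -0.8733" --pt "-0.2886 0.3759 -0.0175 0 0 -0.8733" --pt "-0.2886 0.3759 -0.0175 0 0 -0.8733" --pt "-0.2886 0.3759 -0.0175 0 0 -0.8733" --pt "-0.2886 0.3759 -0.0175 0 0 -0.8733" --pt "-0.2886 0.3759 -0.0175 0 0 -0.8733" --pt "-0.2886 0.3759 -0.0175 0 0 -0.8733" --pt "-0.2886 0.3759 -0.0175 0 0 -0.8733" --pt "-0.2886 0.3759 -0.0175 0 0 -0.8733" --pt "-0.2886 0.3759 -0.0175 0 0 -0.8733" --pt "-0.2886 0.3759 -0.0175 0 0 -0.8733"

```text
t: 29.07
tool_pos: [160.1, 499.1, 249.8]
tcp_rot: [[0.5, -0.866, 0.0], [-0.866, -0.5, -0.001], [0.001, 0.001, -1.0]]
contact_force: [-0.4, -0.7, 0.4]
opening: 0.952
```

```bash
python3 - <<'E'
from bench import env
from h import *
T,S=[env.camera(n) for n in("top","side")]
T0,S0=dict(np.load("top0.npz")),dict(np.load("side0.npz"))
cv2.imwrite("pics/c11.png",np.vstack([cv2.resize(T["pixels"][120:290,110:450,::-1],(600,300)),cv2.resize(S["pixels"][130:330,160:400,::-1],(360,300)) if 0 else cv2.resize(S["pixels"][140:320,150:510,::-1],(600,300))]))
R={"yellow":((238,215,270,250),(238,192,270,228)),"blue":((122,240,160,278),(178,145,220,175)),"red":((285,240,340,290),(222,232,274,280)),"green":((172,235,225,285),(190,165,240,210))}
VT={"yellow":150,"blue":150,"red":150,"green":100};VS={"yellow":190,"blue":190,"red":200,"green":138}
for k,(a,b) in R.items():
  print(k,"top",rect(T,k,a,26,v=VT[k])[:5].tolist(),"seat",rect(T0,k,a,12)[:5].tolist())
  print("   side",rect(S,k,b,26,v=VS[k])[:5].tolist(),"seat",rect(S0,k,b,12)[:5].tolist())
E
```

```text
yellow top [532.4, -0.3, 42.8, 38.1, -0.6] seat [532.0, -0.2, 42.1, 39.6, -0.9]
   side [531.5, 3.4, 43.3, 38.6, -2.3] seat [531.2, 3.6, 45.9, 43.8, -2.0]
blue top [474.3, 308.9, 51.8, 47.3, -5.6] seat [473.4, 308.7, 53.7, 49.0, -5.1]
   side [472.8, 312.9, 51.0, 45.3, -6.3] seat [472.0, 312.8, 56.7, 53.5, -5.9]
red top [440.9, -151.5, 61.3, 54.9, -3.8] seat [441.3, -151.7, 64.5, 59.0, -3.9]
   side [439.3, -148.0, 61.6, 54.0, -4.6] seat [440.6, -148.2, 65.1, 60.7, -3.8]
green top [469.4, 154.8, 72.1, 66.0, -8.9] seat [469.1, 155.3, 72.1, 65.4, -9.0]
   side [468.1, 158.4, 70.8, 62.6, -10.0] seat [467.9, 159.0, 74.6, 68.2, -9.7]
```

View pics/c11.png

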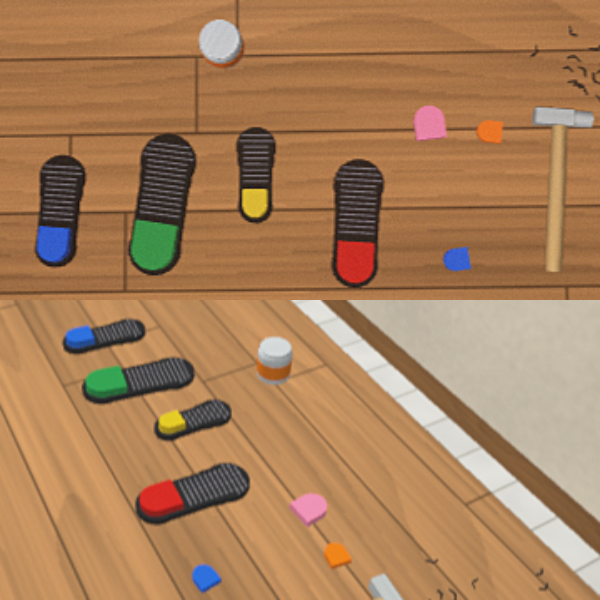

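All four lifts lie on their own seats, within about 1 mm and 1°. The tin, the hammer and the look-alikes have not moved. Handing in.

```bash
python3 -c "
from bench import env
print(env.close_job())"
```

```text
the job is handed in; nothing more can be done
None
```

All four lifts are on the heel seats of their own colour, flat and with the straight edge towards the toe. I took them off the stack in order (yellow, blue, red, green), each gripped by its flat sides. The robot's clock read about 29 s of the 123 s allowed, and I handed the job in with the gripper clear of everything.

**Placement:** in the last pictures, both cameras put each lift within about 1 mm of its seat and within about 1° in turn. The largest offset was red in the side view, 1.3 mm towards the heel; the top view showed only 0.4 mm.

**Camera disagreement:** the two cameras differed by about 4 mm in absolute y. I aimed at their average, and each camera, compared against its own earlier view of the seat, agreed that the lifts landed right.

**Contact forces:** the highest I read was 15 N, when I touched the fingertips to bare bench to calibrate their height. Gripping and placing the lifts read 5–10 N. These are readings at the end of each move, so brief peaks in between were not seen.

**Bystanders:** by eye, the glue tin, the hammer and the three look-alikes (small blue, pink and orange) had not moved; I did not measure them.

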